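Shift the gearbox on the bench from second up to third

TASK

The garden-tractor gearbox on the bench has been left in second gear (lever to the left and back, towards the robot); put it in third for the next check. Gently push the lever's knob with the fingertips, without gripping it and without forcing it against the gate: forward (away from the robot) out of second to neutral, across to the robot's right, then forward until it is fully home in third, without going into first or fourth on the way. Leave the lever there, and leave the other things on and around the gearbox where they are.

Things in the scene. Friction and masses are not known exactly. Their poses are not given: they have to be found in the camera images.
- gearbox: bare aluminium gearbox of a walk-behind tractor, fixed on a timber cradle. Casing 250 x 150 mm, top 115 mm above the bench; hubs out to 135 mm each side, input shaft to 204 mm in front, stub shaft to 171 mm behind. Origin on the bench straight below the lever's pivot; x forward (towards the input shaft; away from the robot give or take 0.4 rad), y left, z up
- gate (a point): centre of the upper face of the 96 x 96 mm steel gate plate on the gearbox, 153 mm above the bench, right above the gearbox's origin; axes as the gearbox. Its H-shaped slot shows as black gaps: left lane first (forward end) and second (rear end), right lane third (forward end) and fourth (rear end); one cross slot in the middle joins them (neutral)
- lever: the gear lever: bare steel shaft 12 mm across with a black knob on top. Origin at its pivot inside the gearbox, 85 mm straight above the gearbox's origin; z up along the lever. It swings about the pivot sideways (joint across) and fore and aft (joint gearstick), guided by the slot in the gate plate; keep pushes below 30 N
- knob (a point): centre of the lever's black knob: upright with round ends, 40 mm across and 56 mm high; the centre is 170 mm from the pivot along the lever (about 250 mm above the bench); z along the lever. From mid gate it goes 37 mm left or right to the lanes and 47 mm forward or back to the slot ends
- across (a joint): sideways tilt of the lever, rad, positive to the right (gearbox -y), about the gearbox's x axis: about -0.22 in the left lane (first, second), +0.22 in the right lane (third, fourth), with about 0.04 of play in each lane. Moving it takes about 3 N at the knob; it stays where it is left
- gearstick (a joint): fore-and-aft tilt of the lever, rad, positive forward, about the lever's y axis after the sideways tilt: 0 in neutral, +0.28 hard home in first or third, -0.28 hard home in second or fourth. It can cross between the lanes only within about 0.06 of 0. Moving it takes about 5 N at the knob; no spring, no click, it stays where it is left
- socket: a chrome hex socket, 27 mm across, 36 mm high, standing on the flat rear top of the casing; origin at its underside
- oil_bottle: a green oil bottle, 60 mm across, 165 mm high, on the bench to the right of the gearbox; origin at its underside
- spanner: a steel spanner 190 mm long, lying to the left of the gearbox; origin at its underside
- screwdriver: an orange-handled screwdriver 210 mm long, lying to the right of the gearbox; origin at its underside
- mallet: a wooden-handled rubber mallet 280 mm long, lying on the bench farther to the right; origin at its underside
- tea_mug: a blue mug 82 mm across, 95 mm high, on the bench to the left; origin at its underside
- bolt_tray: a low red tray of bolts, 150 x 105 mm, 28 mm high, on the bench towards the far right; origin at its underside
- tape_measure: a yellow tape measure 72 x 38 mm, 66 mm high, on the bench towards the far left; origin at its underside

How it is judged:
By the outcome, as a careful person would: the job done as asked, in the order asked, and still so for the second after the job is handed in, with the robot touching nothing.
It also fails if it takes over 51 s, if anything falls off the work surface, if the arm or the gripper's body presses on something with over 40 N, if the wrist force passes 120 N, or if a joint passes its speed limit or range.

ROBOT

A 6-joint arm with a two-finger parallel gripper is mounted at the origin on the work surface. World frame = base frame: x ahead of the robot, y to its left, z up, the work surface at z = 0. Lengths are in m, angles in rad, forces in N, time in s.
With the tool pointing down it reaches from about 0.375 to 0.975 m from the base axis. Payload 3.8 kg.
Tool frame: the origin (TCP) lies midway between the tips of the shut fingers; the grasp point (between the pads) lies 19 mm behind it; z points along the fingers, y is the line along which they close (so a half turn about z gives the same grasp; the last joint's range is limited). The gripper opens to 85 mm and grips with 20 to 120 N. Pads are 22 mm wide; open, the fingers measure 114 mm over their backs; the gripper's body (76 mm by 85 mm) begins 54 mm behind the grasp point. The pads swing forward as they close: fully open they stand 13 mm farther back than shut.
Start: joints at [-1.148, 0.264, 1.604, -0, 1.274, -0.037], TCP at [0.3, -0.605, 0.231] pointing down, gripper open.
Joint ranges: [-2.63, 2.63], [-0.94, 2.18], [0.31, 2.57], [-1.31, 4.45], [0, 2.66], [-2.55, 2.55]. Speed limits (rad/s): [2.57, 2.57, 3.14, 3.14, 3.14, 3.14].

INTERFACE

Orientations are given as a rotation vector (axis times angle).
In Python, from workcell import read_state, vision, ticket gives the robot as it stands. The module is installed in compiled form; this text tells all that it offers.
- The arm moves only by the tool jog_arm, never from a script. Its arguments are lists of equal length, an entry for each row: "turn": the turn, a rotation vector about the tool's x, y, z in rad, a list of three; "delta_pos": the shift along the tool's x, y, z in m, a list of three; "gripper": the finger opening in m, from 0 to 0.0854. In form: {"turn": [[rx, ry, rz], ...], "delta_pos": [[dx, dy, dz], ...], "gripper": [gripper, ...]}. A call has 1 to 20 rows; each row shifts and turns the commanded pose from where the row before left it, along the tool's axes as they then stand; what a row does not reach is not made up. A row lasts 1/12 s, in which the tool goes at most 41.7 mm and 7.16 degrees, less where a joint would pass 70% of its speed; a pose out of reach is approached as far as the arm can. A call with a gripper value outside its range is refused whole. The fingers move at their own pace and stop on an object; "grip_force" is the grip in N (left out, the last holds). Time passes only in rows, so rows that do not move let the fingers close. It gives the time, the measured TCP pose, the force, the opening and the grip force at its end, in the units of the state.
- read_state(): the state, without advancing time (a new reading comes with each control period).
- vision.read_camera(name): name is "scene" or "top" or "wrist"; returns the picture (480x640x3 uint8, red, green, blue); there is no depth.
- vision.calibration(name): a dict with "vfov" (degrees; the focal length in pixels is half the picture's height over the tangent of half this angle, whatever the lens; pixels are square), "cx", "cy" (the principal point, pixels), "dist" ([k1, k2, p1, p2, k3] as OpenCV has them; the pictures are not rectified), "R" (3x3) and "t" (3): a world point X has camera coordinates R X + t; the wrist camera has in their place "mount" (4x4, takes a point from camera to tool coordinates, whose origin is the TCP and whose axes are the flange's). Camera axes: x right, y down, z forward; pixel columns grow to the right and rows downward; lengths in m; the calibration is good to about 2 mm. A picture is of the moment at which its call begins: read the wrist's pose just before it. calibration takes no time and is no camera call.
- ticket.finish_job(): hands the job in; it is judged then, once.
The state is a dict: "time": time; "q": joint angles; "joint_vel": joint speeds; "joint_torque": joint torques, N m; "tool_pos": TCP position; "tcp_rot": TCP orientation; "wrist_force": force on the tool from outside, world axes, zero at the start; "torque": the same for the moment, N m; "width": opening from 0.0 (shut) to 1.0 (fully open); "grip_force": force on a finger pad.
Only numpy, scipy, OpenCV 4.12 (cv2) and the standard library are available. Lean on these libraries where they do the work, as an engineer would, in place of code of your own. Each camera call takes 0.05 s, during which the arm holds its last target. There are 200 camera calls.

## Working session

There is one attempt and no reset: what is moved stays moved. The work goes in short steps, Python scripts to look and compute and a tool call to move; the robot and the scene stay as the last step left them, time stands still between calls to the robot, and variables do not carry over. Pictures are saved under pics/ and viewed, at most 10 in all, crops included, and the job is handed in when it is done.

Besides the shell and the picture viewer there is one more tool, called as name(argument=value, ...) on one line, values as JSON. jog_arm: Moves the arm, as the interface text tells. Its arguments: {"type":"object","properties":{"turn":{"type":"array","items":{"type":"array","items":{"type":"number"}}},"delta_pos":{"type":"array","items":{"type":"array","items":{"type":"number"}}},"gripper":{"type":"array","items":{"type":"number"}},"grip_force":{"type":"number"}},"required":["turn","delta_pos","gripper"]}

```bash
mkdir -p pics; python3 - <<'E'
from workcell import read_state, vision
import cv2, json
s=read_state(); print(s)
for n in("scene","top"):
    im=vision.read_camera(n); cv2.imwrite(f"pics/{n}0.png",im[:,:,::-1]); c=vision.calibration(n); print(n,c)
print(vision.calibration("wrist"))
E
```

```text
{'time': 0.0, 'q': array([-1.14787596e+00,  2.64773629e-01,  1.60536493e+00, -7.06100679e-06,
        1.27369819e+00, -3.68915987e-02]), 'joint_vel': array([ 4.40837817e-04, -9.24115673e-05, -3.58749639e-04, -6.97202212e-04,
        7.37494553e-04, -1.93330838e-04]), 'joint_torque': array([-4.25916887e-04, -5.15113413e+01, -3.67319798e+01, -4.41581496e-04,
        1.29539214e-02, -1.94709401e-05]), 'tool_pos': array([ 0.29925433, -0.6042285 ,  0.22995312]), 'tcp_rot': array([-3.05678648e+00, -7.15426471e-01,  6.86088293e-04]), 'wrist_force': array([ 0.79711783, -0.68320684, -0.49772681]), 'torque': array([ 0.01803643, -0.01928142, -0.02358976]), 'grip_force': 0.0, 'width': 1.0006140444600262}
scene {'vfov': 53.843623021063074, 'cx': 324.46844654713084, 'cy': 243.33541605823422, 'dist': array([-0.01263041,  0.        ,  0.        ,  0.        ,  0.        ]), 'R': array([[ 0.70529868,  0.70885772, -0.00863132],
       [ 0.47608564, -0.48264635, -0.73511561],
       [-0.52525825,  0.51436682, -0.67788682]]), 't': array([-0.37146219, -0.09980339,  1.67745352])}
top {'vfov': 57.411991141
[... 152 characters left out ...]
[-0.02376216, -0.99944617,  0.02329611],
       [-0.99573483,  0.02158307, -0.08970129],
       [ 0.08914881, -0.02532824, -0.99569622]]), 't': array([0.00327012, 0.53038131, 1.37332304])}
{'vfov': 59.96641947314317, 'cx': 320.91911208460675, 'cy': 245.3831614067916, 'dist': array([-0.05783254,  0.        ,  0.        ,  0.        ,  0.        ]), 'mount': array([[ 1.71716006e-04, -9.62408550e-01, -2.71605880e-01,
         6.85986343e-02],
       [ 9.99999722e-01, -3.18103212e-05,  7.44941470e-04,
         1.04401220e-03],
       [-7.25577910e-04, -2.71605932e-01,  9.62408277e-01,
        -1.41965124e-01],
       [ 0.00000000e+00,  0.00000000e+00,  0.00000000e+00,
         1.00000000e+00]])}
```

View pics/top0.png

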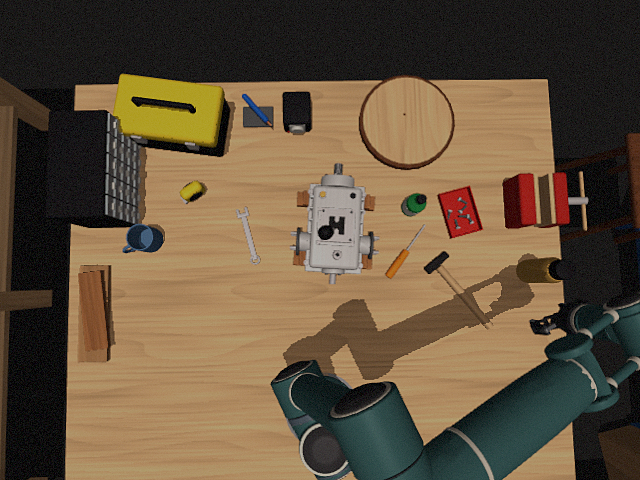

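View pics/scene0.png

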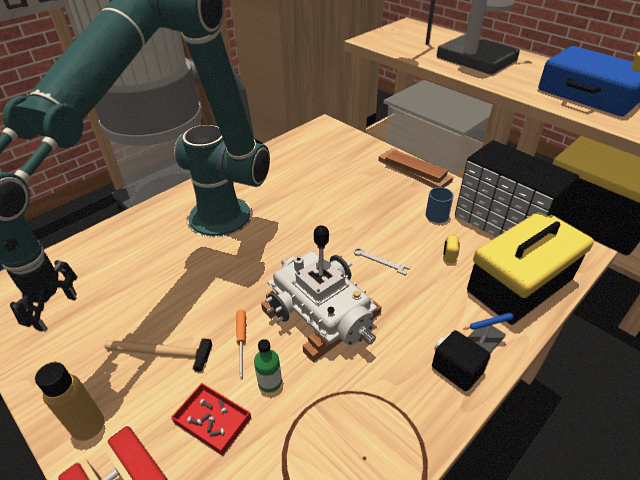

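The top view shows the knob near (325,232), the H slot near (337,225), and the shaft ends at (338,166) in front and (332,282) behind. The scene view shows the knob near (321,236). I'll crop both for detail.

```bash
cat > h.py <<'E'
import numpy as np, cv2
from scipy.spatial.transform import Rotation as Rot
from workcell import read_state, vision
def K(c):
    f=240/np.tan(np.radians(c["vfov"]/2)); return np.array([[f,0,c["cx"]],[0,f,c["cy"]],[0,0,1]])
def ray(n,uv,s=None):
    c=vision.calibration(n); p=cv2.undistortPoints(np.array([[uv]],float),K(c),c["dist"])[0,0]
    d=np.array([*p,1.])
    if n=="wrist":
        M=c["mount"]; R=Rot.from_rotvec(s["tcp_rot"]).as_matrix()
        return R@M[:3,3]+s["tool_pos"], R@M[:3,:3]@d
    return -c["R"].T@c["t"], c["R"].T@d
def plane(n,uv,z,s=None):
    o,d=ray(n,uv,s); return o+d*(z-o[2])/d[2]
def tri(r1,r2):
    (a,u),(b,v)=r1,r2; k=np.linalg.lstsq(np.c_[u,-v],b-a,rcond=None)[0]
    p,q=a+k[0]*u,b+k[1]*v; return (p+q)/2,np.linalg.norm(p-q)
E
python3 - <<'E'
import cv2,numpy as np
a=cv2.imread("pics/top0.png")[155:295,280:390]; b=cv2.imread("pics/scene0.png")[215:325,265:375]
a=cv2.resize(a,None,fx=3.9,fy=4,interpolation=cv2.INTER_CUBIC) if 0 else cv2.resize(a,None,fx=4,fy=4,interpolation=cv2.INTER_CUBIC)
b=cv2.resize(b,None,fx=3,fy=3,interpolation=cv2.INTER_CUBIC)
c=np.zeros((560,440+330,3),np.uint8); c[:,:440]=a; c[:330,440:]=b
cv2.imwrite("pics/crop0.png",c)
for n,(x0,y0,x1,y1) in dict(top=(310,210,350,245),scene=(300,220,340,300)).items():
    g=cv2.cvtColor(cv2.imread(f"pics/{n}0.png"),cv2.COLOR_BGR2GRAY)
    m=np.zeros_like(g); m[y0:y1,x0:x1]=(g[y0:y1,x0:x1]<60)
    k,l,st,ce=cv2.connectedComponentsWithStats(m)
    print(n,[(st[i].tolist(),ce[i].round(1).tolist()) for i in range(1,k) if st[i][4]>8])
E
```

```text
top [([318, 217, 27, 23, 336], [331.1, 228.3])]
scene [([314, 226, 15, 23, 274], [320.9, 236.3]), ([330, 256, 10, 6, 36], [334.3, 258.4]), ([309, 269, 23, 15, 117], [319.3, 275.7])]
```

View pics/crop0.png

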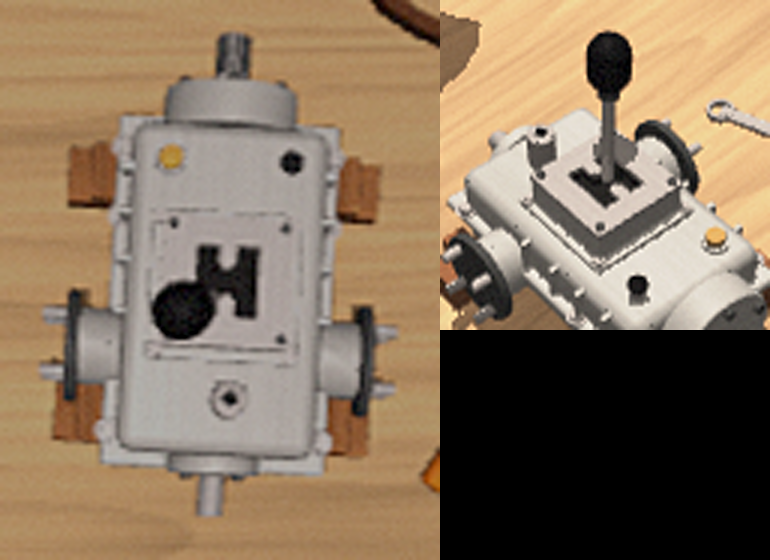

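The crop shows the knob at top pixel (326,232). The plate screws are at (323.5,210.5), (351.5,212) and (350.3,240), and the plate centre is about (336.9,225.3). In the scene view the knob centre is about (321.1,236.5). The socket is behind the plate at top pixel (337.3,254.5).

```bash
python3 - <<'E'
from h import *
p,e=tri(ray("top",(326,232)),ray("scene",(321.1,236.5))); print("knob",p.round(4),e.round(4))
A,B,C=[plane("top",u,.153) for u in((323.5,210.5),(351.5,212),(350.3,240))]
g=(A+C)/2; print("gate",g.round(4),np.linalg.norm(A-B),np.linalg.norm(B-C))
y1=np.arctan2(*( (A-B)[[1,0]]))-np.pi/2; y2=np.arctan2(*((B-C)[[1,0]])); print(y1,y2)
F=plane("top",(338.5,164),.075);Bk=plane("top",(332.3,283),.075);print(F,Bk,np.arctan2(*((F-Bk)[[1,0]])), np.linalg.norm(F-Bk))
# scene check of gate centre: project
c=vision.calibration("scene"); print(cv2.projectPoints(g[None],cv2.Rodrigues(c["R"])[0],c["t"],K(c),c["dist"])[0].ravel())
yaw=np.mean([y1,y2]);ex=np.array([np.cos(yaw),np.sin(yaw),0]);ey=np.array([-ex[1],ex[0],0])
print("knob in gate",(p-g)@ex,(p-g)@ey)
s=plane("top",(337.3,254.5),.151);print("socket top",s.round(4),(s-g)@ex,(s-g)@ey)
print(Rot.from_rotvec(read_state()["tcp_rot"]).as_matrix().round(3))
E
```

```text
knob [ 0.5339 -0.0167  0.245 ] 0.0003
gate [ 0.563  -0.0523  0.153 ] 0.08173317977611018 0.08204816523372525
-0.07401581139454927 -0.07256149968992753
[ 0.76521907 -0.06754666  0.075     ] [ 0.39574278 -0.0385037   0.075     ] -0.07844445955370617 0.37061600207582746
[319.62951024 273.937701  ]
knob in gate -0.03162429928249431 0.03338292008059669
socket top [ 0.478  -0.0514  0.151 ] -0.08486012487913902 -0.005296579221551975
[[ 0.896  0.444 -0.001]
 [ 0.444 -0.896  0.002]
 [ 0.    -0.002 -1.   ]]
```

jog_arm(turn=[[0,0,0],[0,0,0.107],[0,0,0.107],[0,0,0.107],[0,0,0.107],[0,0,0.107],[0,0,0]], delta_pos=[[0,0,-0.025],[0,0,-0.025],[0,0,-0.025],[0,0,-0.025],[0,0,-0.025],[0,0,-0.01],[0,0,0]], gripper=[0,0,0,0,0,0,0], grip_force=20)

```text
time: 0.68
tool_pos: [0.3001, -0.6061, 0.3704]
tcp_rot: [3.134, -0.122, 0.004]
wrist_force: [-0.8, 0.1, 0.4]
width: 0.007
grip_force: 0.0
```

jog_arm(turn=[[0,0,0],[0,0,0],[0,0,0],[0,0,0],[0,0,0],[0,0,0],[0,0,0],[0,0,0],[0,0,0],[0,0,0],[0,0,0],[0,0,0],[0,0,0],[0,0,0],[0,0,0],[0,0,0],[0,0,0],[0,0,0],[0,0,0],[0,0,0]], delta_pos=[[0.0068,-0.0335,0],[0.0068,-0.0335,0],[0.0068,-0.0335,0],[0.0068,-0.0335,0],[0.0068,-0.0335,0],[0.0068,-0.0335,0],[0.0068,-0.0335,0],[0.0068,-0.0335,0],[0.0068,-0.0335,0],[0.0068,-0.0335,0],[0.0068,-0.0335,0],[0.0068,-0.0335,0],[0.0068,-0.0335,0],[0.0068,-0.0335,0],[0.0068,-0.0335,0],[0.0068,-0.0335,0],[0.0068,-0.0335,0],[0.0068,-0.0335,0],[0,0,0],[0,0,0]], gripper=[0,0,0,0,0,0,0,0,0,0,0,0,0,0,0,0,0,0,0,0])

```text
time: 2.35
tool_pos: [0.4664, -0.0112, 0.3644]
tcp_rot: [3.14, -0.108, -0.005]
wrist_force: [0.6, 0.4, -0.4]
width: -0.002
grip_force: 0.0
```

```bash
cat > look.py <<'E'
import sys; from h import *
import pickle
s=read_state(); im=vision.read_camera("wrist")[:,:,::-1]; n=sys.argv[1]
cv2.imwrite(f"pics/{n}.png",im); pickle.dump(s,open(f"pics/{n}.pkl","wb"))
R=Rot.from_rotvec(s["tcp_rot"]).as_matrix(); print(s["time"],s["tool_pos"].round(4),"yaw",np.arctan2(R[1,0],R[0,0]).round(4),R[2].round(3),s["wrist_force"].round(2),s["q"].round(2))
E
python3 look.py w1
```

```text
2.35 [ 0.4664 -0.0112  0.3644] yaw -0.0686 [-0.003  0.    -1.   ] [ 0.6   0.44 -0.37] [-0.08 -0.19  1.84 -0.    1.5   1.56]
```

View pics/w1.png

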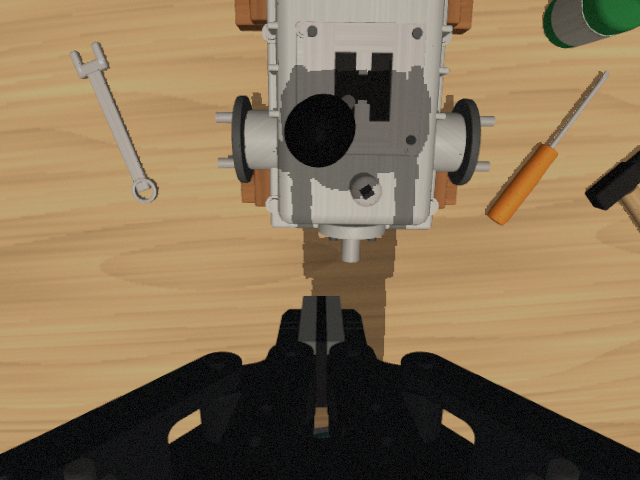

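The wrist view shows the plate screws at (312,31), (417,33) and (411,140). The H spans columns 335–392 and rows 52–121, the knob is centred at (320,130), and the shut fingertips are at (321,297).

```bash
python3 - <<'E'
from h import *; import pickle
s=pickle.load(open("pics/w1.pkl","rb"))
W=[(312,31),(417,33),(411,140)]; T=[(323.5,210.5),(351.5,212),(350.3,240)]
for w,t in zip(W,T): print([x.round(4) for x in tri(ray("wrist",w,s),ray("top",t))])
A,B,C=[plane("wrist",u,.153,s) for u in W]; g=(A+C)/2
y1=np.arctan2(*( (A-B)[[1,0]]))-np.pi/2; y2=np.arctan2(*((B-C)[[1,0]]))
H=plane("wrist",(363.5,87),.153,s)
print("gate",g.round(4),"H",H.round(4),np.linalg.norm(A-B),np.linalg.norm(B-C),y1,y2)
g=(g+H)/2
k1,e1=tri(ray("wrist",(320,130),s),ray("scene",(321.1,236.5))); k2,e2=tri(ray("wrist",(320,130),s),ray("top",(326,232)))
print("knob",k1.round(4),e1,k2.round(4),e2)
for yaw in(-.0686,-.074):
    ex=np.array([np.cos(yaw),np.sin(yaw),0]);ey=np.array([-ex[1],ex[0],0])
    for q in(k1,k2,s["tool_pos"]): print(((q-g)@ex).round(4),((q-g)@ey).round(4))
for u in [(303,300),(341,300),(321,297)]: print(plane("wrist",u,s["tool_pos"][2],s)-s["tool_pos"])
E
```

```text
[array([ 0.604 , -0.0147,  0.1752]), np.float64(0.0021)]
[array([ 0.5996, -0.0947,  0.1656]), np.float64(0.0014)]
[array([ 0.52  , -0.0911,  0.1496]), np.float64(0.0018)]
gate [ 0.565  -0.0532  0.153 ] H [ 0.5648 -0.0536  0.153 ] 0.08226274048398215 0.08228369084961915 -0.07988917763563497 -0.07651526167179416
knob [ 0.5341 -0.0166  0.2451] 0.00015263615363748012 [ 0.5341 -0.0167  0.2428] 0.00042147803057104757
-0.0332 0.0346
-0.0333 0.0345
-0.1012 0.0353
-0.0334 0.0344
-0.0335 0.0343
-0.1014 0.0348
[0.00860113 0.00493973 0.        ]
[ 0.00763589 -0.00903195  0.        ]
[ 0.00933775 -0.00175976  0.        ]
```

jog_arm(turn=[[0,0,0.008],[0,0,0],[0,0,0],[0,0,0],[0,0,0],[0,0,0],[0,0,0],[0,0,0],[0,0,0]], delta_pos=[[0,0,0.027],[0,0,0.027],[0,0,0.027],[0,0,0.027],[0,0,0.027],[0,0,0],[0.008,0,0],[0.008,0,0],[0,0,0]], gripper=[0,0,0,0,0,0,0,0,0])

```text
time: 3.15
tool_pos: [0.486, -0.015, 0.2339]
tcp_rot: [3.138, -0.132, 0.008]
wrist_force: [0.9, -0.1, 1.0]
width: 0.002
grip_force: 0.0
```

jog_arm(turn=[[0,0,0],[0,0,0],[0,0,0],[0,0,0],[0,0,0],[0,0,0],[0,0,0]], delta_pos=[[0.004,0,0],[0.004,0,0],[0.004,0,0],[0.004,0,0],[0.004,0,0],[0.004,0,0],[0,0,0]], gripper=[0,0,0,0,0,0,0])

```text
time: 3.73
tool_pos: [0.5061, -0.0158, 0.2312]
tcp_rot: [-3.138, 0.13, 0.005]
wrist_force: [-4.9, 0.9, 3.4]
width: -0.003
grip_force: 2.7
```

```bash
python3 look.py w2; python3 -c "
from h import *
s=read_state();y=-.077;ex=np.array([np.cos(y),np.sin(y),0]);ey=np.array([-ex[1],ex[0],0]);d=s['tool_pos']-[.565,-.0534,0];print(d@ex,d@ey)"
```

```text
3.7333 [ 0.5061 -0.0158  0.2312] yaw -0.0829 [-0.003 -0.    -1.   ] [-4.92  0.85  3.4 ] [-0.08 -0.06  1.96  0.    1.25  1.57]
-0.06185233255081263 0.032979344950593514
```

View pics/w2.png

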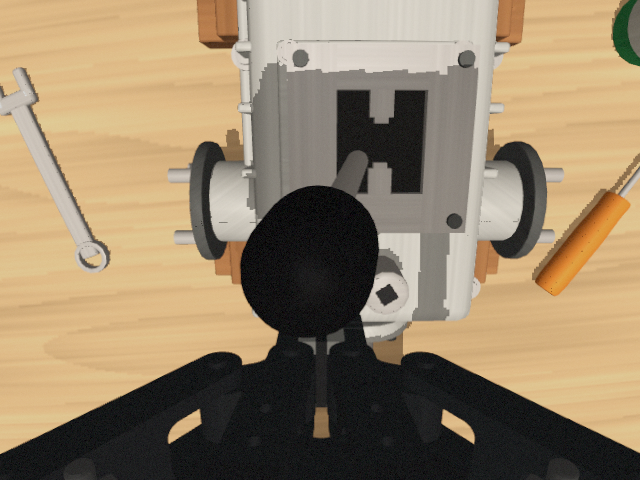

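The wrist view shows the knob centred near (312,262), with the fingertips just touching its rear. The force there is about 5 N. The slot centre is near (382,141). Contact came where I expected, so I'll push on to neutral.

jog_arm(turn=[[0,0,0],[0,0,0],[0,0,0],[0,0,0],[0,0,0],[0,0,0],[0,0,0],[0,0,0]], delta_pos=[[0.004,0,0],[0.004,0,0],[0.004,0,0],[0.004,0,0],[0.004,0,0],[0.004,0,0],[0.004,0,0],[0,0,0]], gripper=[0,0,0,0,0,0,0,0])

```text
time: 4.45
tool_pos: [0.5343, -0.018, 0.2313]
tcp_rot: [-3.138, 0.13, 0.003]
wrist_force: [-5.3, 1.6, 3.2]
width: 0.001
grip_force: 2.3
```

```bash
cat > rel.py <<'E'
from h import *
s=read_state();y=-.077;ex=np.array([np.cos(y),np.sin(y),0]);ey=np.array([-ex[1],ex[0],0]);d=s['tool_pos']-[.565,-.0534,0];print("rel",d@ex,d@ey)
E
python3 look.py w3; python3 rel.py
```

```text
4.45 [ 0.5343 -0.018   0.2313] yaw -0.0829 [-0.002 -0.001 -1.   ] [-5.25  1.62  3.15] [-0.08 -0.    1.9   0.    1.24  1.57]
rel -0.03350434965803922 0.032879218138880124
```

View pics/w3.png

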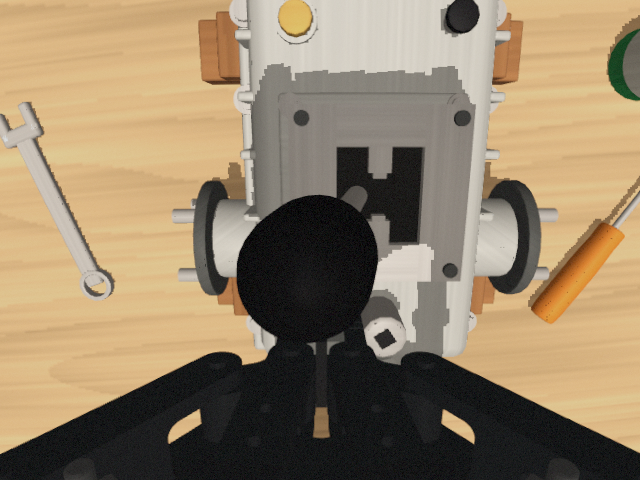

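The wrist view shows the knob near (308,268). The shaft enters the plate around (353,200), about level with the cross slot (rows 178–213, near column 380). I'll check that numerically.

```bash
cat > kn.py <<'E'
from h import *; import pickle,sys
n,u,v,z=sys.argv[1],*map(float,sys.argv[2:5]); s=pickle.load(open(f"pics/{n}.pkl","rb"))
y=-.077;ex=np.array([np.cos(y),np.sin(y),0]);ey=np.array([-ex[1],ex[0],0]);g=np.array([.565,-.0534,.153])
q=plane("wrist",(u,v),z,s)-g; print("knob rel",q@ex,q@ey)
# silhouette of knob, radius and centroid
E
python3 kn.py w3 308 268 .251; python3 kn.py w3 380 196 .153; python3 kn.py w3 353 200 .153
python3 - <<'E'
import cv2,numpy as np
g=cv2.cvtColor(cv2.imread("pics/w3.png"),cv2.COLOR_BGR2GRAY); c=g[180:330]
print([(r,np.where(g[r,200:345]<35)[0][[0,-1]]+200) for r in (200,240,270,300)], np.where(g[150:300,308]<35)[0][0]+150)
E
```

```text
knob rel -0.0058576290843727775 0.0356896432275712
knob rel 0.0007756026568133049 0.00011920499181702421
knob rel -0.0013143264973935983 0.014496119445284053
[(200, array([218, 342])), (240, array([245, 344])), (270, array([213, 344])), (300, array([242, 344]))] 196
```

jog_arm(turn=[[0,0,0],[0,0,0],[0,0,0],[0,0,0],[0,0,0],[0,0,0],[0,0,0],[0,0,0]], delta_pos=[[0.004,0,0],[0,0,0],[-0.01,0,0],[-0.015,0,0],[0,-0.02,0],[0,-0.02,0],[0,-0.02,0],[0,0,0]], gripper=[0,0,0,0,0,0,0,0])

```text
time: 5.17
tool_pos: [0.5188, 0.0454, 0.2314]
tcp_rot: [-3.138, 0.128, -0.003]
wrist_force: [-0.6, -0.3, 0.2]
width: 0.0
grip_force: 0.0
```

jog_arm(turn=[[0,0,-0.12],[0,0,-0.12],[0,0,-0.12],[0,0,-0.12],[0,0,-0.12],[0,0,-0.12],[0,0,-0.12],[0,0,-0.12],[0,0,-0.12],[0,0,-0.12],[0,0,-0.12],[0,0,-0.12],[0,0,-0.12],[0,0,0]], delta_pos=[[0,0,0],[0,0,0],[0,0,0],[0,0,0],[0,0,0],[0,0,0],[0,0,0],[0,0,0],[0,0,0],[0,0,0],[0,0,0],[0,0,0],[0,0,0],[0,0,0]], gripper=[0,0,0,0,0,0,0,0,0,0,0,0,0,0])

```text
time: 6.33
tool_pos: [0.5187, 0.0423, 0.2312]
tcp_rot: [2.319, 2.117, 0.0]
wrist_force: [-0.2, 0.1, 0.4]
width: -0.001
grip_force: 0.0
```

```bash
python3 look.py w4; python3 rel.py
```

```text
6.3333 [0.5187 0.0423 0.2312] yaw 1.4796 [-0.001  0.001 -1.   ] [-0.23  0.12  0.39] [ 0.03 -0.03  1.93 -0.    1.24  0.13]
rel -0.05357720030857624 0.0919433688485207
```

View pics/w4.png

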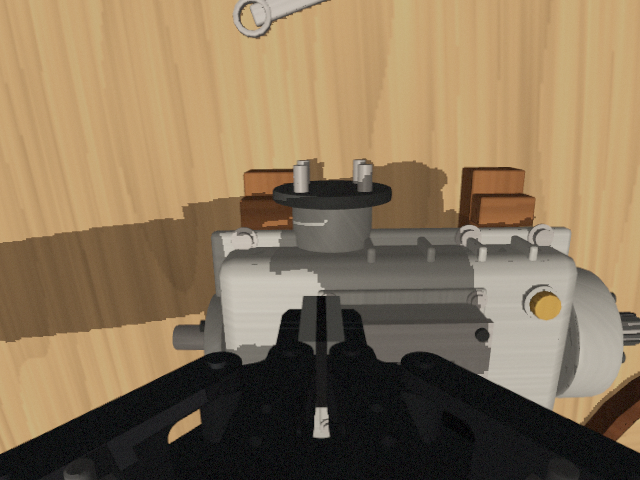

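The wrist view shows the fingers at (321,297), left of the lever and well above the hub and casing. The gripper hides the knob. Next I'll go forward level with the knob, then push it right.

jog_arm(turn=[[0,0,-0.014],[0,0,0],[0,0,0],[0,0,0],[0,0,0]], delta_pos=[[0,0.0175,0],[0,0.0175,0],[0,0.0175,0],[-0.01,0,0],[0,0,0]], gripper=[0,0,0,0,0])

```text
time: 6.8
tool_pos: [0.5704, 0.0271, 0.231]
tcp_rot: [2.311, 2.127, -0.002]
wrist_force: [0.2, 0.6, -0.5]
width: -0.003
grip_force: 0.0
```

```bash
python3 rel.py
```

```text
rel -0.0007746867815593 0.08065680561122508
```

jog_arm(turn=[[0,0,0],[0,0,0],[0,0,0],[0,0,0],[0,0,0],[0,0,0]], delta_pos=[[-0.005,0,0],[-0.005,0,0],[-0.005,0,0],[-0.005,0,0],[-0.005,0,0],[0,0,0]], gripper=[0,0,0,0,0,0])

```text
time: 7.3
tool_pos: [0.5683, 0.0034, 0.232]
tcp_rot: [2.309, 2.13, 0.002]
wrist_force: [-0.2, 3.4, 3.1]
width: -0.001
grip_force: 1.7
```

jog_arm(turn=[[0,0,0],[0,0,0],[0,0,0],[0,0,0],[0,0,0],[0,0,0]], delta_pos=[[-0.004,0,0],[-0.004,0,0],[-0.004,0,0],[-0.004,0,0],[-0.004,0,0],[0,0,0]], gripper=[0,0,0,0,0,0])

```text
time: 7.8
tool_pos: [0.5666, -0.0171, 0.2312]
tcp_rot: [2.309, 2.13, -0.001]
wrist_force: [1.1, 2.2, 2.3]
width: -0.003
grip_force: 1.4
```

```bash
python3 rel.py
```

```text
rel -0.0012288904009650893 0.03629410978293512
```

jog_arm(turn=[[0,0,0],[0,0,0],[0,0,0],[0,0,0],[0,0,0],[0,0,0],[0,0,0],[0,0,0]], delta_pos=[[-0.004,0,0],[-0.004,0,0],[-0.004,0,0],[-0.004,0,0],[-0.004,0,0],[-0.004,0,0],[-0.004,0,0],[0,0,0]], gripper=[0,0,0,0,0,0,0,0])

```text
time: 8.47
tool_pos: [0.5642, -0.0451, 0.2311]
tcp_rot: [2.309, 2.13, -0.001]
wrist_force: [0.4, 2.3, 1.3]
width: -0.001
grip_force: 1.1
```

jog_arm(turn=[[0,0,0],[0,0,0],[0,0,0],[0,0,0]], delta_pos=[[-0.003,0,0],[-0.003,0,0],[-0.002,0,0],[0,0,0]], gripper=[0,0,0,0])

```text
time: 8.8
tool_pos: [0.5634, -0.0525, 0.2308]
tcp_rot: [-2.308, -2.13, 0.001]
wrist_force: [0.1, 2.2, 0.2]
width: -0.0
grip_force: 1.2
```

```bash
python3 rel.py; python3 - <<'E'
from h import *
for n,(x0,y0,x1,y1) in dict(top=(295,150,395,270),scene=(265,205,375,325)).items():
    im=vision.read_camera(n)[:,:,::-1]; cv2.imwrite(f"pics/{n}5.png",im)
a=cv2.resize(cv2.imread("pics/top5.png")[165:275,290:390],None,fx=4,fy=4); b=cv2.resize(cv2.imread("pics/scene5.png")[205:315,265:355],None,fx=4,fy=4)
cv2.imwrite("pics/crop5.png",np.hstack([a,b]))
E
```

```text
rel -0.0016224677734241757 0.0008033824386706209
```

View pics/crop5.png

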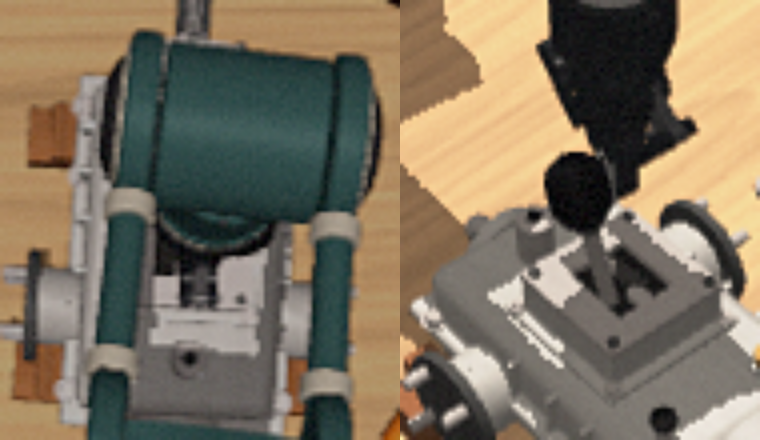

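The scene crop shows the lever leaning right with its shaft at the right lane, and the fingertips behind it on the left. I'll ease it a few mm more to the lane wall and watch the force.

jog_arm(turn=[[0,0,0],[0,0,0],[0,0,0]], delta_pos=[[-0.002,0,0],[-0.0015,0,0],[0,0,0]], gripper=[0,0,0])

```text
time: 9.15
tool_pos: [0.5631, -0.0556, 0.2308]
tcp_rot: [-2.308, -2.13, 0.001]
wrist_force: [1.1, 3.7, -1.6]
width: -0.001
grip_force: 1.4
```

```bash
python3 rel.py
```

```text
rel -0.0016817473424173281 -0.0023735159785092733
```

jog_arm(turn=[[0,0,0],[0,0,0],[0,0,0]], delta_pos=[[-0.0015,0,0],[-0.0015,0,0],[0,0,0]], gripper=[0,0,0])

```text
time: 9.4
tool_pos: [0.563, -0.0588, 0.2311]
tcp_rot: [-2.308, -2.131, 0.001]
wrist_force: [0.4, 3.3, -3.2]
width: -0.006
grip_force: 1.4
```

```bash
python3 rel.py
```

```text
rel -0.0016181217561470908 -0.005492529391036048
```

jog_arm(turn=[[0,0,0],[0,0,0],[0,0,0],[0,0,0],[0,0,0],[0,0,0]], delta_pos=[[0.01,0,0],[0.01,0,0],[0,-0.022,0],[0,-0.022,0],[0,-0.022,0],[0,0,0]], gripper=[0,0,0,0,0,0])

```text
time: 9.9
tool_pos: [0.4959, -0.0325, 0.2312]
tcp_rot: [-2.307, -2.131, 0.003]
wrist_force: [0.3, 0.6, 0.0]
width: -0.001
grip_force: 0.0
```

jog_arm(turn=[[0,0,0.12],[0,0,0.12],[0,0,0.12],[0,0,0.12],[0,0,0.12],[0,0,0.12],[0,0,0.12],[0,0,0.12],[0,0,0.12],[0,0,0.12],[0,0,0.12],[0,0,0.12],[0,0,0.12],[0,0,0],[0,0,0],[0,0,0],[0,0,0]], delta_pos=[[0,0,0],[0,0,0],[0,0,0],[0,0,0],[0,0,0],[0,0,0],[0,0,0],[0,0,0],[0,0,0],[0,0,0],[0,0,0],[0,0,0],[0,0,0],[0,0.017,0],[0,0.017,0],[0,0.017,0],[0,0,0]], gripper=[0,0,0,0,0,0,0,0,0,0,0,0,0,0,0,0,0])

```text
time: 11.32
tool_pos: [0.4962, -0.0861, 0.2319]
tcp_rot: [3.138, -0.11, 0.002]
wrist_force: [0.4, 0.4, 0.1]
width: -0.003
grip_force: 0.0
```

```bash
python3 look.py w6; python3 rel.py
```

```text
11.3167 [ 0.4962 -0.0861  0.2319] yaw -0.0704 [ 0.001  0.002 -1.   ] [0.4  0.38 0.05] [-0.22 -0.07  1.96 -0.    1.24  1.42]
rel -0.06619308046646803 -0.0366922614862113
```

View pics/w6.png

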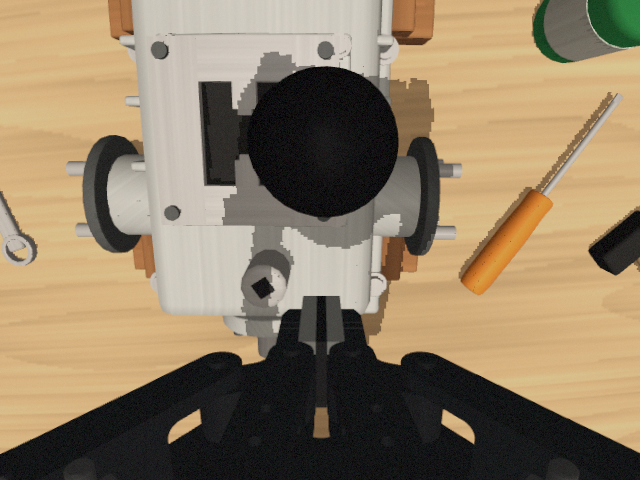

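The wrist view shows the knob at (322,142) in the right lane at neutral, straight ahead of the fingertips (321,297). The socket is undisturbed. I'll push forward into third.

jog_arm(turn=[[0,0,0.007],[0,0,0],[0,0,0],[0,0,0],[0,0,0],[0,0,0],[0,0,0],[0,0,0],[0,0,0]], delta_pos=[[0.007,0,0],[0.007,0,0],[0.007,0,0],[0.005,0,0],[0.004,0,0],[0.004,0,0],[0.004,0,0],[0.004,0,0],[0,0,0]], gripper=[0,0,0,0,0,0,0,0,0])

```text
time: 12.12
tool_pos: [0.537, -0.0873, 0.2313]
tcp_rot: [-3.139, 0.119, 0.004]
wrist_force: [-4.8, -0.1, 2.7]
width: -0.003
grip_force: 2.4
```

jog_arm(turn=[[0,0,0],[0,0,0],[0,0,0],[0,0,0],[0,0,0]], delta_pos=[[0.004,0,0],[0.004,0,0],[0.004,0,0],[0.004,0,0],[0,0,0]], gripper=[0,0,0,0,0])

```text
time: 12.53
tool_pos: [0.5531, -0.0886, 0.2313]
tcp_rot: [-3.139, 0.12, 0.002]
wrist_force: [-4.4, 0.2, 2.7]
width: -0.0
grip_force: 2.1
```

```bash
python3 rel.py
```

```text
rel -0.009199720450769725 -0.03599848428181689
```

jog_arm(turn=[[0,0,0],[0,0,0],[0,0,0],[0,0,0],[0,0,0],[0,0,0],[0,0,0]], delta_pos=[[0.003,0,0],[0.003,0,0],[0.003,0,0],[0.003,0,0],[0.003,0,0],[0.002,0,0],[0,0,0]], gripper=[0,0,0,0,0,0,0])

```text
time: 13.12
tool_pos: [0.5701, -0.0896, 0.2304]
tcp_rot: [-3.139, 0.12, 0.002]
wrist_force: [-3.8, 0.4, -1.0]
width: -0.001
grip_force: 2.2
```

jog_arm(turn=[[0,0,0],[0,0,0],[0,0,0]], delta_pos=[[0.0015,0,0],[0.0015,0,0],[0,0,0]], gripper=[0,0,0])

```text
time: 13.37
tool_pos: [0.5727, -0.0898, 0.2301]
tcp_rot: [-3.139, 0.12, 0.003]
wrist_force: [-4.2, 1.8, -2.7]
width: 0.003
grip_force: 2.4
```

```bash
python3 rel.py
```

```text
rel 0.010448059458283511 -0.03566137334607029
```

jog_arm(turn=[[0,0,0],[0,0,0],[0,0,0]], delta_pos=[[0.0015,0,0],[0.0015,0,0],[0,0,0]], gripper=[0,0,0])

```text
time: 13.62
tool_pos: [0.5756, -0.0901, 0.2302]
tcp_rot: [-3.139, 0.12, 0.003]
wrist_force: [-5.8, 1.6, -3.4]
width: 0.001
grip_force: 2.5
```

jog_arm(turn=[[0,0,0],[0,0,0]], delta_pos=[[0.001,0,0],[0,0,0]], gripper=[0,0])

```text
time: 13.78
tool_pos: [0.5766, -0.0904, 0.2305]
tcp_rot: [-3.139, 0.12, 0.003]
wrist_force: [-4.8, 1.7, -3.5]
width: -0.004
grip_force: 2.6
```

jog_arm(turn=[[0,0,0],[0,0,0],[0,0,0]], delta_pos=[[0.001,0,0],[0.001,0,0],[0,0,0]], gripper=[0,0,0])

```text
time: 14.03
tool_pos: [0.5778, -0.0905, 0.2302]
tcp_rot: [-3.139, 0.12, 0.006]
wrist_force: [-7.0, 1.7, -2.8]
width: 0.0
grip_force: 3.5
```

jog_arm(turn=[[0,0,0],[0,0,0]], delta_pos=[[0.001,0,0],[0,0,0]], gripper=[0,0])

```text
time: 14.2
tool_pos: [0.5783, -0.0905, 0.2302]
tcp_rot: [-3.139, 0.12, 0.008]
wrist_force: [-8.8, 2.2, -2.9]
width: -0.004
grip_force: 4.3
```

jog_arm(turn=[[0,0,0],[0,0,0]], delta_pos=[[0.001,0,0],[0,0,0]], gripper=[0,0])

```text
time: 14.37
tool_pos: [0.5787, -0.0906, 0.2301]
tcp_rot: [-3.139, 0.12, 0.01]
wrist_force: [-10.0, 0.3, -1.9]
width: -0.001
grip_force: 5.2
```

jog_arm(turn=[[0,0,0],[0,0,0]], delta_pos=[[0.001,0,0],[0,0,0]], gripper=[0,0])

```text
time: 14.53
tool_pos: [0.579, -0.0906, 0.23]
tcp_rot: [-3.139, 0.119, 0.012]
wrist_force: [-12.4, 1.7, 0.4]
width: -0.002
grip_force: 6.2
```

The TCP has almost stopped while the force has climbed to 12 N, so the lever is hard against the end of the slot. I'll back straight off and check.

jog_arm(turn=[[0,0,0],[0,0,0],[0,0,0],[0,0,0],[0,0,0],[0,0,0],[0,0,0],[0,0,0],[0,0,0]], delta_pos=[[-0.005,0,0],[-0.015,0,0],[-0.02,0,0],[-0.02,0,0],[-0.02,0,0],[0,0,-0.03],[0,0,-0.03],[0,0,-0.03],[0,0,0]], gripper=[0,0,0,0,0,0,0,0,0])

```text
time: 15.28
tool_pos: [0.5075, -0.0859, 0.3306]
tcp_rot: [3.136, -0.12, 0.028]
wrist_force: [0.4, 0.1, 1.1]
width: -0.002
grip_force: 0.0
```

```bash
python3 look.py w7; python3 rel.py
```

```text
15.2833 [ 0.5075 -0.0859  0.3306] yaw -0.0764 [ 0.018  0.003 -1.   ] [0.39 0.09 1.08] [-0.22 -0.1   1.82  0.    1.41  1.43]
rel -0.055667549280117544 -0.03665094753616352
```

View pics/w7.png

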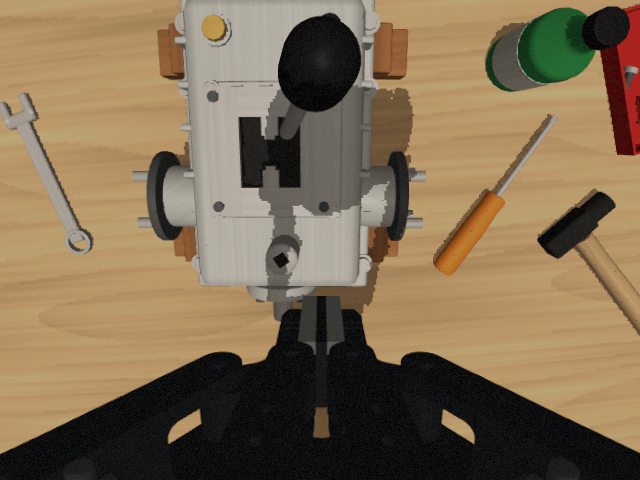

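The wrist view shows the knob at (320,63), with the shaft at the front end of the right lane around (288,128). Nothing else has moved. I'll check the knob position once and then hand in.

```bash
python3 kn.py w7 320 63 .244; python3 -c "
from workcell import ticket
print(ticket.finish_job())"
```

```text
knob rel 0.04906325899117607 -0.03763185803057367
the job is handed in; nothing more can be done
None
```

The lever is now fully home in third: the last camera check put the knob 49 mm forward and 38 mm right of the gate centre. It was pushed by the closed fingertips with at most about 12 N read at the wrist, via neutral and not into first or fourth; the arm is clear, nothing else appeared to have moved, and the job was handed in at about 15 s.

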